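# Pin a drive pulley at its timing mark

### The arm

A 6-joint arm with a two-finger parallel gripper is mounted at the origin on a cart in front of the work surface, level with it; the furniture and walls round the work are solid. World frame = base frame: x ahead of the robot, y to its left, z up, the work surface at z = 0. Lengths are in mm, angles in rad, forces in N, time in s.
With the tool pointing down it reaches from about 300 to 875 mm from the base axis. Payload 6.4 kg.
Tool frame: the origin (TCP) lies on the centre line of the jaws, within the pads' length; the fingertips stand 8 mm ahead of it and the grasp point (between the pads) lies 11 mm behind it; z points along the fingers, y is the line along which they close (so a half turn about z gives the same grasp; the last joint's range is limited). The gripper opens to 88 mm and grips with 3 to 60 N. Pads are 18 mm wide; open, the fingers measure 123 mm over their backs; the gripper's body (75 mm by 187 mm) begins 45 mm behind the grasp point.
Start: joints at [0.894, 0.181, 1.607, -0, 1.354, -0.206], TCP at [260.811, 512.463, 246.714] pointing down, gripper open.
Joint ranges: [-2.99, 2.99], [-0.89, 2.07], [0.3, 2.58], [-1.14, 4.28], [0, 2.63], [-3.12, 3.12]. Speed limits (rad/s): [2.57, 2.57, 3.01, 3.14, 3.14, 3.14].

### API

Orientations are given as a unit quaternion [x, y, z, w].
In Python, from station import monitor, vision, ticket gives the robot as it stands.
- The arm moves only by the tool play_rows, never from a script. Its argument "series" is one flat list of numbers, 7 for each row, row after row: the shift along the tool's x, y, z in units of 30 mm (1.0 is 30 mm), then the turn, a rotation vector about the tool's x, y, z in units of 8 degrees (1.0 is 8 degrees), then the finger opening in mm, from 0 to 88.1. In form: [tx, ty, tz, rx, ry, rz, claw, tx, ty, tz, rx, ry, rz, claw, ...]. A call has 1 to 12 rows; each row shifts and turns the commanded pose from where the row before left it, along the tool's axes as they then stand; what a row does not reach is not made up. A row lasts 1/8 s, in which the tool goes at most 62.5 mm and 10.7 degrees, less where a joint would pass 70% of its speed; a pose out of reach is approached as far as the arm can. A call is refused whole if a number of a shift passes 1 or a number of a turn 1, either way. A call with a gripper value outside its range is refused whole. The fingers move at their own pace and stop on an object; the grip force is fixed at half the most. Time passes only in rows, so rows that do not move let the fingers close. It gives the time, the measured TCP pose, the force, the opening and the grip force at its end, in the units of the state.
- monitor.observe(): the state, without advancing time (a new reading comes with each control period).
- vision.snapshot(name): name is "scene" or "top" or "wrist"; returns the picture (420x560x3 uint8, blue, green, red); there is no depth.
- vision.camera_params(name): a dict with "mtx" (3x3 intrinsics, pixels), "extrinsics" (4x4, takes a point from camera to world coordinates); the wrist camera has in their place "hand_eye" (4x4, takes a point from camera to tool coordinates, whose origin is the TCP and whose axes are the flange's). Camera axes: x right, y up, looking along -z (the intrinsics and any distortion apply to the point x, -y, -z); pixel columns grow to the right and rows downward; lengths in mm; the calibration is good to about 2 mm. The wrist camera is an equidistant fisheye: a pixel r from the principal point sees the ray r / f radians off the axis. A picture is of the moment at which its call begins: read the wrist's pose just before it. camera_params takes no time and is no camera call.
- ticket.finish_job(): hands the job in; it is judged then, once.
The state is a dict: "time": time; "joint_positions": joint angles; "joint_velocities": joint speeds; "joint_torque": joint torques, N m; "ee_pos": TCP position; "eef_rot": TCP orientation; "ft_force": force on the tool from outside, world axes, zero at the start; "moment": the same for the moment, N m; "opening": opening from 0.0 (shut) to 1.0 (fully open); "grip_force": force on a finger pad.
Only numpy, scipy, OpenCV 4.12 (cv2) and the standard library are available. Lean on these libraries where they do the work, as an engineer would, in place of code of your own. Each camera call takes 0.05 s, during which the arm holds its last target. There are 200 camera calls.

### The job

Lock the belt drive at its timing position: take the red-headed lock pin out of the blue stand and set it upright in the brass guide bush over the pulley, then turn the toothed pulley gently by its rim until its red mark faces the red pointer and the pin drops fully home through the hole in the pulley. The mark is only a sight mark, so feel for the hole over the last few degrees, do not force the pulley against the pin or press the pin hard on it, and leave the things lying round about where they are.

Things in the scene. Friction and masses are not known exactly. Their poses are not given: they have to be found in the camera images.
- drive_unit: belt drive head, fixed to the desk: aluminium base plate 210 x 200 mm, grey bearing block, small motor on its +y side, dark bracket with the guide bush, pointer post. Origin on the pulley's vertical axis, at desk height; the pointer is on its -x side (the robot's), the bush 30 degrees from its +x towards +y
- pulley: horizontal toothed pulley, turns about its vertical axis with about 0.2 N m of drag, stays where left. Origin on the axis, 64 mm above the desk; its own -x axis points at its mark. Upstanding rim: outer radius 72 mm, inner 58 mm (14 mm thick, pinched from above), top 76 mm above the desk. Inside it a flat web, top 70 mm above the desk; hub of radius 16 mm, 5 mm high
- mark (a point): outer end of the pulley's red mark, a radial line across the rim's top, 72 mm from the axis. At the start it is 25 to 65 degrees anticlockwise (seen from above) of the pointer: turn clockwise. The one locking hole (9.5 mm, through the web, 42 mm from the axis) is 150 degrees clockwise of the mark, give or take 7: the rim is clamped to the web in slots
- pointer (a point): tip of the fixed red pointer, 76 mm from the axis and 77 mm above the desk. With the hole under the bush the mark is within about 9 degrees of it on either side
- bush (a point): centre of the mouth of the vertical brass guide bush, 108 mm above the desk, 42 mm from the pulley's axis; mouth flared to 15 mm, bore 8.8 mm, 32 mm long, its lower end 6 mm above the pulley's web. A bracket arm (22 mm wide, 91 to 101 mm above the desk) runs from it outward to a post 91 to 107 mm from the axis
- lock_pin: loose steel lock pin, about 80 g, standing tip down in the blue stand. Origin at the centre of its tip, z up along it: 8 mm shank, 48 mm long, tip chamfered; collar (21 mm across, 3 thick); red head to grip (17 mm across, 21 tall). In the bush it first stands on the web, then drops by its own weight into the hole and stops the pulley: the force at the rim rises at once
- pin_collar (a point): centre of the underside of the lock pin's collar, 48 mm above its tip: 10 mm above the bush's mouth while the pin stands on the web, at the mouth when it is home. Pin and hole are scored by forces over 15 N between pin and pulley, from above or from the side
- pin_stand: fixed blue stand, 50 x 86 x 34 mm, with three holes; the pin stands in the middle one, 10.5 mm wide and 30 mm deep. Origin at the centre of the underside
- flux_bottle: brown dropper bottle, 33 mm across, 102 mm tall, standing; bystander, origin at its foot
- tape_yellow: roll of yellow tape, 65 mm across, 18 mm high, lying; bystander, origin at its underside
- driver_blue: black and yellow screwdriver, 160 mm long, 20 mm thick, lying; bystander, origin under its middle
- run_capacitor: black capacitor can, 55 mm across, 102 mm tall, standing; bystander, origin at its foot

How it is judged:
By the outcome, as a careful person would: the job done as asked, in the order asked, and still so for the second after the job is handed in, with the robot touching nothing.
It also fails if it takes over 51 s, if anything falls off the work surface, if the arm or the gripper's body presses on something with over 40 N, if the wrist force passes 120 N, or if a joint passes its speed limit or range.

## Working session

There is one attempt and no reset: what is moved stays moved. The work goes in short steps, Python scripts to look and compute and a tool call to move; the robot and the scene stay as the last step left them, time stands still between calls to the robot, and variables do not carry over. Pictures are saved under pics/ and viewed, at most 10 in all, crops included, and the job is handed in when it is done.

Besides the shell and the picture viewer there is one more tool, called after "Call:" as a command line: name --argument value ..., lists and objects as JSON in quotes. play_rows: Moves the arm, as the interface text tells. Its arguments: {"type":"object","properties":{"series":{"type":"array","items":{"type":"number"}}},"required":["series"]}

```bash
mkdir -p pics
python3 - <<'E'
from station import monitor, vision
import cv2,numpy as np
s=monitor.observe();print(s)
for n in("scene","top","wrist"):
    p=vision.camera_params(n);print(n,{k:np.round(v,4).tolist() if not isinstance(v,str) else v for k,v in p.items()})
    cv2.imwrite(f"pics/{n}0.png",vision.snapshot(n))
E
```

```text
{'time': 0.0, 'joint_positions': array([ 8.93718901e-01,  1.81540903e-01,  1.60798041e+00,  2.96513236e-05,
        1.35377485e+00, -2.06316024e-01]), 'joint_velocities': array([ 0.00015462, -0.00033924, -0.00139529,  0.0028142 , -0.00122221,
       -0.00018004]), 'joint_torque': array([ 1.57566072e-03, -4.33871233e+01, -3.41845858e+01,  7.03452481e-02,
        3.84826446e-02, -1.50033243e-04]), 'ee_pos': array([260.46230519, 512.06037564, 245.82352923]), 'eef_rot': array([ 2.33216238e-01,  9.72424527e-01, -7.63822542e-04, -3.77189151e-04]), 'ft_force': array([ 0.97638872, -0.08170304, -0.89180865]), 'moment': array([ 0.03264161, -0.01077494,  0.03860516]), 'grip_force': 0.0, 'opening': 0.9976411460338103}
scene {'mtx': [[441.6504, 0.0, 282.7995], [0.0, 441.6504, 205.5233], [0.0, 0.0, 1.0]], 'extrinsics': [[0.4641, 0.5969, -0.6545, -111.2112], [-0.8858, 0.3071, -0.348, -334.5962], [-0.0067, 0.7412, 0.6712, 781.9816], [0.0, 0.0, 0.0, 1.0]]}
top {'mtx': [[413.0069, 0.0, 277.8121], [0.0, 413.0069, 207.2269], [0.0, 0.0, 1.0]], 'extrinsics': [[-0.0223, 0.9821, -0.187, 368.2091], [-0.9997, -0.0224, 0.0014, 37.9638], [-0.0028, 0.1869, 0.9824, 1273.5429], [0.0, 0.0, 0.0, 1.0]]}
wrist {'mtx': [[325.1923, 0.0, 278.6361], [0.0, 325.1923, 204.9173], [0.0, 0.0, 1.0]], 'hand_eye': [[0.0001, 0.9585, 0.2851, 73.4998], [1.0, -0.0001, 0.0001, 0.6474], [0.0001, 0.2851, -0.9585, -138.6276], [0.0, 0.0, 0.0, 1.0]]}
```

View pics/top0.png

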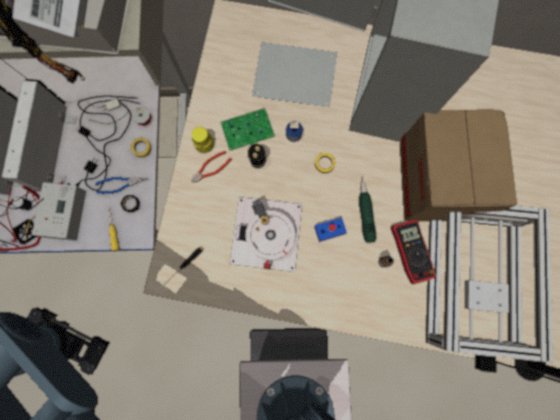

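View pics/scene0.png

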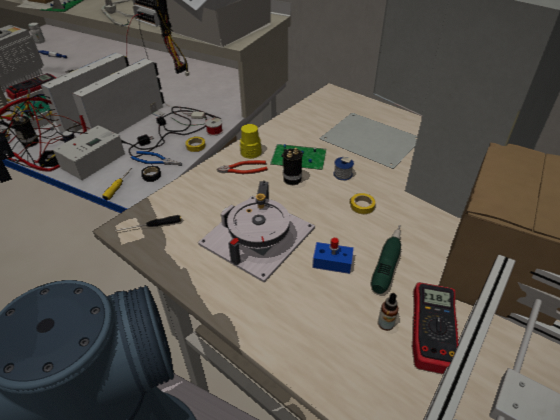

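The top view shows the drive head at about (270,233), its pointer at (267,265), the stand at (331,229) with the red pin head near (333,226), the capacitor at (257,154), the tape at (325,162) and the bottle at (386,259).

```bash
cat > h.py <<'E'
from station import monitor, vision
import cv2,numpy as np
from scipy.spatial.transform import Rotation as R
F=np.diag([1,-1,-1.])
def T(n,s=None):
    p=vision.camera_params(n)
    if n!="wrist": return p["mtx"],np.array(p["extrinsics"])
    s=s or monitor.observe(); M=np.eye(4);M[:3,:3]=R.from_quat(s["eef_rot"]).as_matrix();M[:3,3]=s["ee_pos"]
    return p["mtx"],M@p["hand_eye"]
def proj(n,P,s=None):
    K,E=T(n,s);P=np.atleast_2d(P).astype(float);c=(P-E[:3,3])@E[:3,:3]@F
    if n=="wrist":
        r=np.hypot(c[:,0],c[:,1]);th=np.arctan2(r,c[:,2]);c=np.c_[c[:,:2]*(th/np.maximum(r,1e-9))[:,None],np.ones(len(c))]
    else: c=c/c[:,2:]
    return (c@np.array(K).T)[:,:2]
def ray(n,uv,s=None):
    K,E=T(n,s);d=np.linalg.inv(K)@[*uv,1]
    if n=="wrist":
        th=np.hypot(d[0],d[1]);d=np.array([*(d[:2]*np.sin(th)/max(th,1e-9)),np.cos(th)])
    return E[:3,3],E[:3,:3]@F@d
def at(n,uv,z,s=None):
    o,d=ray(n,uv,s);return o+d*(z-o[2])/d[2]
E
python3 - <<'E'
from h import *
for k,n,uv,z in[("hub","top",(270,234),69),("hub","scene",(259,219),69),("pin","top",(333,226),58),("pin","scene",(335,242),58),("stand","top",(331,229),34),("pointer","top",(267,265),77),("bush","top",(262,210),108),("bush","scene",(262,198),108)]:
    print(k,n,at(n,uv,z).round(0))
for n,(x0,x1,y0,y1) in {"top":(225,355,180,280),"scene":(190,360,160,280)}.items():
    i=cv2.imread(f"pics/{n}0.png")[y0:y1,x0:x1];cv2.imwrite(f"pics/{n}c.png",cv2.resize(i,None,fx=4.5,fy=4.5,interpolation=cv2.INTER_CUBIC))
E
```

```text
hub top [518.  61.  69.]
hub scene [517.  63.  69.]
pin top [ 539. -126.   58.]
pin scene [ 541. -119.   58.]
stand top [ 533. -123.   34.]
pointer top [428.  71.  77.]
bush top [583.  82. 108.]
bush scene [547.  70. 108.]
```

View pics/topc.png

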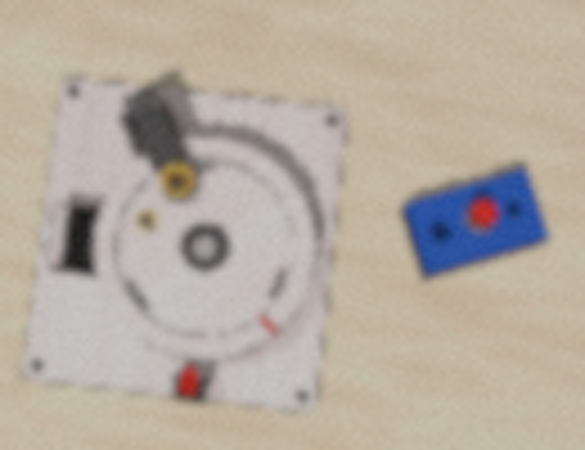

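The enlarged top view shows the hub at (204,246), bush at (178,180), the hole (brass dot) at (148,220), the mark at (268,325), the pointer at (190,380) and the pin head at (484,213). The mark sits anticlockwise of the pointer, as described. Next I'll move the wrist camera over the drive.

Call:
play_rows --series '[-0.96,-0.63,0.1,0,0,0,88,-0.96,-0.63,0.1,0,0,0,88,-0.96,-0.63,0.1,0,0,0,88,-0.96,-0.63,0.1,0,0,0,88,-0.96,-0.63,0.1,0,0,0,88,-0.96,-0.63,0.1,0,0,0,88,-0.96,-0.63,0.1,0,0,0,88,-0.96,-0.63,0.1,0,0,0,88]'

```text
time: 1.15
ee_pos: [397.9, 272.1, 222.5]
eef_rot: [0.233, 0.972, -0.0, -0.0]
ft_force: [-0.4, 0.7, 0.7]
opening: 0.996
grip_force: 0.0
```

Call:
play_rows --series '[-0.96,-0.63,0.1,0,0,0,88,-0.96,-0.63,0.1,0,0,0,88,-0.96,-0.63,0.1,0,0,0,88,-0.96,-0.63,0.1,0,0,0,88,-0.96,-0.63,0.1,0,0,0,88,-0.96,-0.63,0.1,0,0,0,88,-0.6,-0.4,0.1,0,0,0,88,0,0,0,0,0,0,88,0,0,0,0,0,0,88]'

```text
time: 2.28
ee_pos: [510.2, 75.7, 201.6]
eef_rot: [0.233, 0.972, 0.0, -0.0]
ft_force: [-0.6, -1.0, -0.8]
opening: 1.002
grip_force: 0.0
```

Run:
```python
from h import *
import pickle
s=monitor.observe();i=vision.snapshot("wrist");pickle.dump(s,open("s1.pkl","wb"));cv2.imwrite("pics/w1.png",i)
print(s["time"],s["ee_pos"],s["eef_rot"],s["joint_positions"])
print(proj("wrist",[[518,62,69],[540,-122,76]],s))
cv2.imwrite("pics/w1c.png",cv2.resize(i,(800,600),interpolation=cv2.INTER_CUBIC))
```

```text
2.275 [510.19524753  75.67276622 201.55712197] [ 2.33081073e-01  9.72457211e-01  1.60318769e-04 -4.00785649e-04] [-8.34443154e-02  9.52754953e-02  1.79894224e+00  4.62006762e-04
  1.24811881e+00 -1.18389762e+00]
[[268.03302197 211.59960294]
 [124.60121625 305.45316941]]
```

View pics/w1c.png

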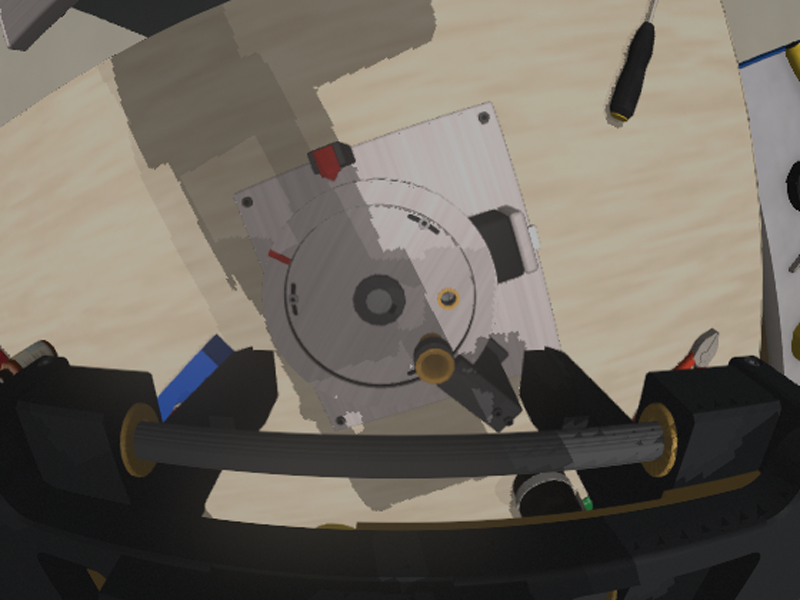

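The wrist view (800-px scale) shows the hub at (380,300), the hole with its brass ring at (448,297), the bush mouth at (436,366), the mark's outer end at (270,252) and the pointer tip at (334,180). I'll refine these numerically and fit the drive pose.

Run:
```python
from h import *
import pickle
from scipy.optimize import least_squares
s=pickle.load(open("s1.pkl","rb"));k=.7
W={n:np.array(u)*k for n,u in dict(hub=(380,300),hole=(448,297),bush=(435.5,366),mark=(270,251),ptr=(334,180)).items()}
Z=dict(hub=75,hole=70,bush=108,mark=76,ptr=77)
P={n:at("wrist",W[n],Z[n],s) for n in W}
for n in P: 
    d=P[n]-P["hub"];print(n,P[n].round(1),"r",np.hypot(*d[:2]).round(1),"ang",np.degrees(np.arctan2(d[1],d[0])).round(1))
L=dict(hub=(0,0),bush=(42*np.cos(np.pi/6),21),ptr=(-76,0))
def f(p):
    c,si=np.cos(p[2]),np.sin(p[2])
    return np.r_[*[P[n][:2]-[p[0]+c*a-si*b,p[1]+si*a+c*b] for n,(a,b) in L.items()]]
r=least_squares(f,[518,62,-.1]);print(r.x,np.degrees(r.x[2]),r.fun.round(1))
i=cv2.imread("pics/w1.png")[190:290,210:350];cv2.imwrite("pics/w1d.png",cv2.resize(i,None,fx=5.5,fy=5.5,interpolation=cv2.INTER_CUBIC))
# red pin head in scene/top
for n in("scene","top"):
    i=cv2.imread(f"pics/{n}0.png").astype(int);b,g,rr=i[...,0],i[...,1],i[...,2]
    m=((rr>g+60)&(rr>b+60)).astype(np.uint8);N,_,st,c=cv2.connectedComponentsWithStats(m)
    for q in range(1,N):
        if st[q,4]>8 and 225<c[q,0]<360 and 200<c[q,1]<280: print(n,st[q],c[q].round(1),at(n,c[q],67).round(1))
```

```text
hub [514.3  62.2  75. ] r 0.0 ang 0.0
hole [532.8  99.1  70. ] r 41.3 ang 63.5
bush [553.5  77.6 108. ] r 42.1 ang 21.5
mark [457.4  17.9  76. ] r 72.1 ang -142.1
ptr [439.  72.  77.] r 76.0 ang 172.6
[ 5.14431657e+02  6.18609407e+01 -1.35102437e-01] -7.740799420729164 [-0.1  0.3  0.2 -0.2 -0.1 -0.1]
scene [230 238   9   7  36] [234.1 240.8] [433.4  78.1  67. ]
scene [331 238   8  10  54] [334.1 241.7] [ 532.5 -120.    67. ]
top [330 225   5   5  21] [332. 227.] [ 534.9 -122.    67. ]
top [265 261   4   7  23] [266.5 264.3] [430.1  72.7  67. ]
```

View pics/w1d.png

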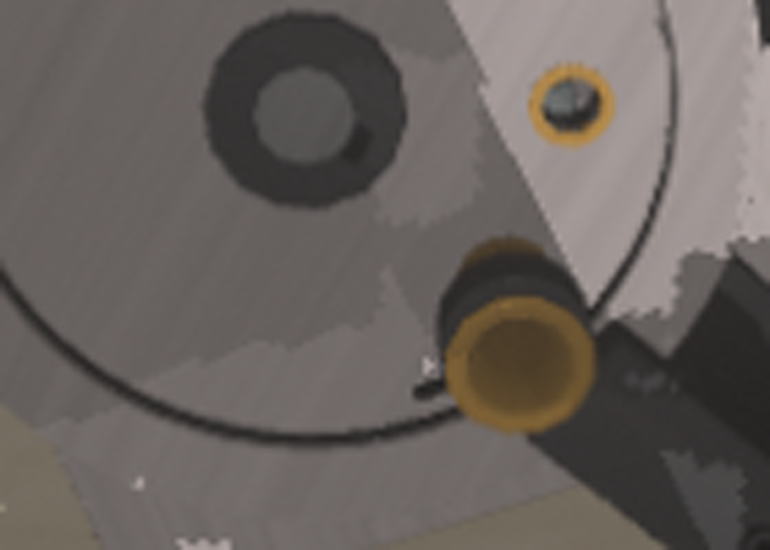

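Call:
play_rows --series '[0,-0.8,0,0,0,0,88,0.6,-0.9,0,0,0,0,88,0.6,-0.9,0,0,0,0,88,0.6,-0.9,0,0,0,0,88,0.6,-0.9,0,0,0,0,88,0.6,-0.6,0,0,0,0,88,0,0,0,0,0,0,88,0,0,0,0,0,0,88]'

```text
time: 3.32
ee_pos: [363.2, -17.5, 202.2]
eef_rot: [0.233, 0.972, 0.0, 0.001]
ft_force: [-0.7, 0.7, -0.1]
opening: 1.003
grip_force: 0.0
```

The crop confirms the hub centre at (305,110), hole at (571,105) and bush mouth at (520,365). The last move went the wrong way in x, so I'll now put the camera over the stand.

Call:
play_rows --series '[-0.95,-0.07,0,0,0,0,88,-0.95,-0.07,0,0,0,0,88,-0.95,-0.07,0,0,0,0,88,-0.95,-0.07,0,0,0,0,88,-0.95,-0.07,0,0,0,0,88,-0.95,-0.07,0,0,0,0,88,-0.95,-0.07,0,0,0,0,88,0,0,0,0,0,0,88,0,0,0,0,0,0,88]'

```text
time: 4.45
ee_pos: [533.3, -120.6, 201.0]
eef_rot: [0.233, 0.973, 0.0, -0.001]
ft_force: [0.4, -0.0, 0.2]
opening: 0.997
grip_force: 0.0
```

Run:
```python
from h import *
import pickle
from scipy.optimize import least_squares
s=pickle.load(open("s1.pkl","rb"))
W=dict(hub=(265.0,209.6),hole=(313.4,208.7),bush=(304.1,255.9),mark=(189,175.7),ptr=(233.8,126))
Z=dict(hub=75,hole=70,bush=108,mark=76,ptr=77)
P={n:at("wrist",W[n],Z[n],s) for n in W}
for n in P: 
    d=P[n]-P["hub"];print(n,P[n].round(1),"r",np.hypot(*d[:2]).round(1),"ang",np.degrees(np.arctan2(d[1],d[0])).round(1))
s=monitor.observe();i=vision.snapshot("wrist");pickle.dump(s,open("s2.pkl","wb"));cv2.imwrite("pics/w2.png",i)
print(s["time"],s["ee_pos"])
u=proj("wrist",[534,-121,76],s)[0].astype(int);print(u)
b,g,rr=np.moveaxis(i.astype(int),2,0);m=((rr>g+60)&(rr>b+60)).astype(np.uint8);N,_,st,c=cv2.connectedComponentsWithStats(m)
for q in range(1,N):
    if st[q,4]>30: print(st[q],c[q],at("wrist",c[q],70,s).round(1))
x0,y0=u-[70,50];print(x0,y0);cv2.imwrite("pics/w2c.png",cv2.resize(i[max(y0,0):y0+100,max(x0,0):x0+140],None,fx=5.5,fy=5.5,interpolation=cv2.INTER_CUBIC))
```

```text
hub [513.6  61.6  75. ] r 0.0 ang 0.0
hole [533.3  98.7  70. ] r 42.0 ang 62.0
bush [553.   77.2 108. ] r 42.4 ang 21.6
mark [457.4  17.9  76. ] r 71.2 ang -142.2
ptr [439.  72.  77.] r 75.3 ang 172.1
4.45 [ 533.32033152 -120.58654896  200.96736681]
[277 200]
[419   0  12   9  76] [424.72368421   3.06578947] [432.1  76.2  70. ]
[385  47  16  11  72] [392.29166667  51.98611111] [462.6  23.9  70. ]
[  12  157  120  131 1068] [ 80.13576779 217.03745318] [ 460.4 -306.5   70. ]
[ 31 171   6   9  41] [ 33.3902439  175.29268293] [ 394.4 -337.1   70. ]
[ 20 189   7   9  40] [ 22.85  193.125] [ 401.4 -365.    70. ]
[268 191  19  17 246] [276.97560976 199.07723577] [ 534.1 -121.8   70. ]
[541 193  19  46 203] [550.38916256 216.8817734 ] [695.3 152.1  70. ]
[550 229  10  17  66] [554.98484848 238.01515152] [728.5 157.   70. ]
207 150
```

View pics/w2c.png

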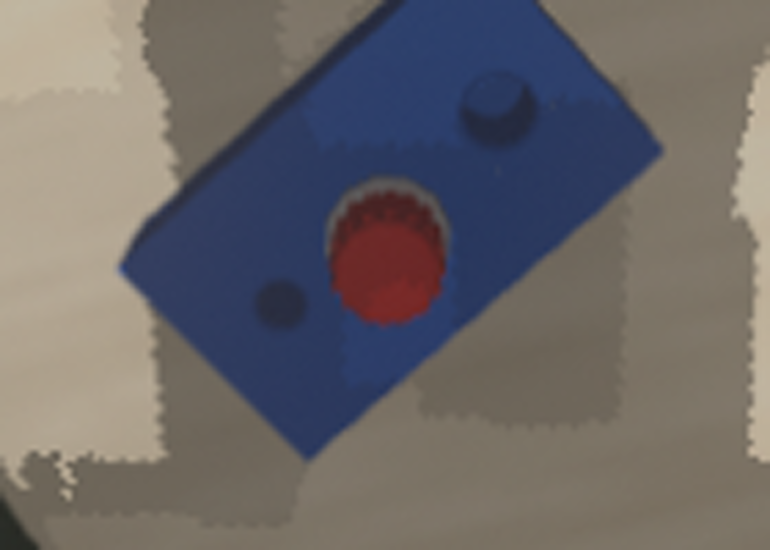

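The red head's top circle is centred at crop (388,268), which puts the pin within about 1 mm of the TCP axis. I'll descend and grasp it.

Call:
play_rows --series '[0.03,0,0.9,0,0,0,50,0,0,0.9,0,0,0,40,0,0,0.9,0,0,0,40,0,0,0.9,0,0,0,40,0,0,0.6,0,0,0,40,0,0,0.3,0,0,0,40,0,0,0,0,0,0,40]'

```text
time: 5.38
ee_pos: [532.7, -121.0, 66.6]
eef_rot: [0.233, 0.972, 0.0, -0.0]
ft_force: [-0.6, -0.7, 0.7]
opening: 0.454
grip_force: 0.0
```

Run:
```python
from h import *
import pickle
s1=pickle.load(open("s1.pkl","rb"));s2=pickle.load(open("s2.pkl","rb"))
p=at("wrist",(277.1,198.3),76,s2);b=at("wrist",(304.3,255.9),108,s1);print(p,b,b-p,s2["ee_pos"])
print(monitor.observe()["ee_pos"])
```

```text
[ 532.03254408 -120.66772101   76.        ] [553.08116351  77.31727701 108.        ] [ 21.04861943 197.98499803  32.        ] [ 533.32033152 -120.58654896  200.96736681]
[ 532.66792539 -120.9604297    66.62185922]
```

Call:
play_rows --series '[0,0,0,0,0,0,10,0,0,0,0,0,0,10,0,0,0,0,0,0,10,0,0,0,0,0,0,10]'

```text
time: 5.88
ee_pos: [533.3, -121.4, 67.4]
eef_rot: [0.233, 0.972, -0.0, 0.001]
ft_force: [0.0, 0.2, 2.9]
opening: 0.183
grip_force: 30.0
```

Call:
play_rows --series '[0,0,-0.5,0,0,0,10,0,0,-0.9,0,0,0,10,0,0,-0.9,0,0,0,10,0,0,-0.9,0,0,0,10,0,0,-0.8,0,0,0,10]'

```text
time: 6.5
ee_pos: [532.8, -121.1, 188.6]
eef_rot: [0.233, 0.972, -0.0, 0.0]
ft_force: [0.1, -0.3, -1.4]
opening: 0.179
grip_force: 30.0
```

Call:
play_rows --series '[0.17,0.4,0,0,0,0,10,0.37,0.9,0,0,0,0,10,0.37,0.9,0,0,0,0,10,0.37,0.9,0,0,0,0,10,0.37,0.9,0,0,0,0,10,0.37,0.9,0,0,0,0,10,0.18,0.7,0,0,0,0,10,0.12,0.4,0,0,0,0,10,0.05,0.2,0,0,0,0,10,0,0,0,0,0,0,10,0,0,0,0,0,0,10]'

```text
time: 7.88
ee_pos: [553.8, 76.3, 186.6]
eef_rot: [0.234, 0.972, -0.0, -0.0]
ft_force: [0.2, 0.3, -1.1]
opening: 0.18
grip_force: 30.0
```

Run:
```python
from h import *
s=monitor.observe();print(s["ee_pos"],s["eef_rot"],s["ft_force"],s["opening"],s["time"])
E2=s["ee_pos"]+np.array([0,0,-62.7])
print(proj("scene",[E2,[553.1,77.3,108]]),proj("wrist",[E2,[553.1,77.3,108]],s))
i=vision.snapshot("scene");w=vision.snapshot("wrist")
c=cv2.resize(i[140:240,200:320],(600,500),interpolation=cv2.INTER_CUBIC);cv2.imwrite("pics/s3.png",c);cv2.imwrite("pics/w3.png",w)
```

```text
[553.75652385  76.27701284 186.63101185] [ 2.33590252e-01  9.72335116e-01 -1.08273552e-04 -7.13512098e-05] [ 0.20101814  0.32647783 -1.10347538] 0.17960757404778824 7.875
[[260.75149607 190.23709489]
 [260.50553904 195.4888067 ]] [[277.70587875 224.7373918 ]
 [278.64518759 215.58026389]]
```

View pics/s3.png

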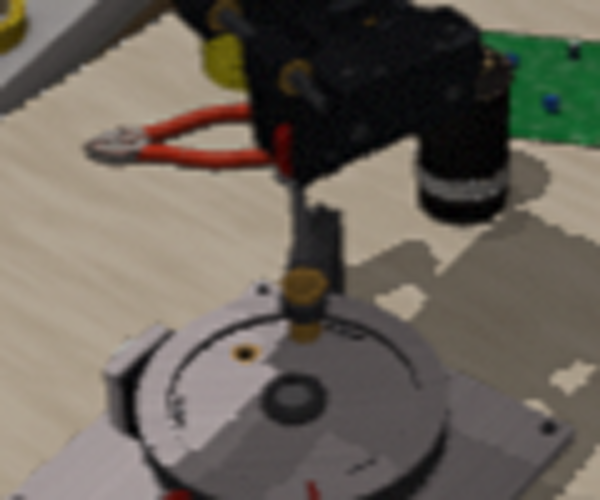

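The scene crop shows the gripped pin's shank at x≈298 and the bush mouth at (305,285), a possible small offset. I'll check it in the wrist crop.

Run:
```python
from h import *
w=cv2.imread("pics/w3.png")
cv2.imwrite("pics/w3c.png",cv2.resize(w[170:270,220:340],(720,600),interpolation=cv2.INTER_CUBIC))
```

```text
(no output)
```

View pics/w3c.png

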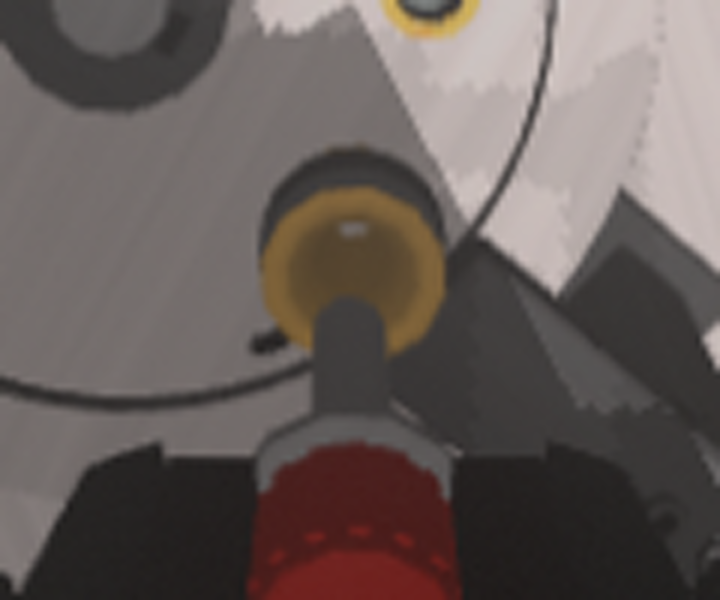

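The wrist crop shows the shank centred at x≈350 against the bush mouth at (353,272). The residual is about 0.4 mm across and 1 mm along, so I'll correct it and lower slowly.

Call:
play_rows --series '[0.04,0.01,0.2,0,0,0,10,0,0,0.2,0,0,0,10,0,0,0.15,0,0,0,10,0,0,0.1,0,0,0,10,0,0,0.1,0,0,0,10,0,0,0,0,0,0,10]'

```text
time: 8.72
ee_pos: [552.8, 77.7, 164.0]
eef_rot: [0.233, 0.972, -0.0, -0.0]
ft_force: [0.4, 0.1, -0.8]
opening: 0.178
grip_force: 30.0
```

Call:
play_rows --series '[0,0,0.06,0,0,0,10,0,0,0.06,0,0,0,10,0,0,0,0,0,0,10]'

```text
time: 9.1
ee_pos: [552.9, 77.6, 160.6]
eef_rot: [0.233, 0.972, -0.0, 0.0]
ft_force: [0.9, -0.1, -1.5]
opening: 0.18
grip_force: 30.0
```

Call:
play_rows --series '[0,0,0.08,0,0,0,10,0,0,0.08,0,0,0,10,0,0,0.08,0,0,0,10,0,0,0,0,0,0,10]'

```text
time: 9.6
ee_pos: [552.8, 77.6, 153.1]
eef_rot: [0.233, 0.972, -0.0, -0.0]
ft_force: [1.4, -0.8, -1.0]
opening: 0.182
grip_force: 30.0
```

Call:
play_rows --series '[0,0,0.08,0,0,0,10,0,0,0.08,0,0,0,10,0,0,0.08,0,0,0,10,0,0,0,0,0,0,10]'

```text
time: 10.1
ee_pos: [552.7, 77.6, 145.9]
eef_rot: [0.233, 0.972, -0.0, -0.0]
ft_force: [0.5, -2.6, -0.9]
opening: 0.182
grip_force: 30.0
```

Call:
play_rows --series '[0,0,0.08,0,0,0,10,0,0,0.08,0,0,0,10,0,0,0.08,0,0,0,10,0,0,0.06,0,0,0,10,0,0,0,0,0,0,10]'

```text
time: 10.72
ee_pos: [552.8, 77.6, 137.0]
eef_rot: [0.233, 0.972, -0.0, -0.0]
ft_force: [0.0, -2.6, 0.2]
opening: 0.182
grip_force: 30.0
```

Call:
play_rows --series '[0,0,0.03,0,0,0,10,0,0,0,0,0,0,10]'

```text
time: 10.98
ee_pos: [552.9, 77.6, 136.4]
eef_rot: [0.233, 0.972, -0.0, 0.0]
ft_force: [0.9, -3.2, 0.2]
opening: 0.181
grip_force: 30.0
```

Call:
play_rows --series '[0,0,0.03,0,0,0,10,0,0,0.03,0,0,0,10,0,0,0,0,0,0,10]'

```text
time: 11.35
ee_pos: [552.9, 77.6, 134.5]
eef_rot: [0.233, 0.972, -0.0, 0.0]
ft_force: [1.8, -2.0, 1.7]
opening: 0.183
grip_force: 30.0
```

Call:
play_rows --series '[0,0,0,0,0,0,22,0,0,0,0,0,0,40,0,0,0,0,0,0,40,0,0,-0.3,0,0,0,40,0,0,-0.9,0,0,0,40,0,0,-0.6,0,0,0,40,0,0,0,0,0,0,40]'

```text
time: 12.22
ee_pos: [554.1, 77.7, 190.6]
eef_rot: [0.233, 0.972, 0.0, 0.002]
ft_force: [-0.4, -0.3, 0.1]
opening: 0.454
grip_force: 0.0
```

Run:
```python
from h import *
s=monitor.observe();i=vision.snapshot("wrist");cv2.imwrite("pics/w4.png",i);print(s["ee_pos"],s["time"])
b,g,rr=np.moveaxis(i.astype(int),2,0);m=((rr>g+60)&(rr>b+60)).astype(np.uint8);N,_,st,c=cv2.connectedComponentsWithStats(m)
for q in range(1,N):
    if st[q,4]>60: print(st[q],c[q].round(1))
print(proj("wrist",[[553,77.5,142],[553,77.5,132]],s))
# pinch plan
C=np.array([514.1,61.8]);R0=R.from_quat(s["eef_rot"]).as_matrix();print(R0.round(4))
for a in(-115,-120,-127,-135):
    p=C+65*np.array([np.cos(np.radians(a)),np.sin(np.radians(a))]);print(a,p.round(1),(R0.T@(np.r_[p,0]-s["ee_pos"]*[1,1,0])/30).round(3))
```

```text
[554.11647715  77.69217498 190.59264288] 12.225
[189  54  19  25 280] [198.5  65.7]
[265 217  26  24 471] [277.6 228.8]
[447 222  37  39 314] [465.6 241.9]
[468 232  24  46 277] [480.7 254.7]
[[276.38911029 230.91538656]
 [276.46719433 225.2781565 ]]
[[-8.913e-01  4.535e-01  4.000e-03]
 [ 4.535e-01  8.913e-01 -2.000e-04]
 [-3.700e-03  1.600e-03 -1.000e+00]]
-115 [486.6   2.9] [ 0.874 -3.242 -0.008]
-120 [481.6   5.5] [ 1.063 -3.241 -0.009]
-127 [475.    9.9] [ 1.326 -3.211 -0.01 ]
-135 [468.1  15.8] [ 1.619 -3.137 -0.011]
```

The pin stands in the bush; its head blob at (277.6,228.8) matches the predicted position for a pin resting on the web. Next I'll move over the rim opposite the bush and lean the tool 8° outward to keep clear of the pin.

Call:
play_rows --series '[0.1,-0.35,0,0,0,0,40,0.2,-0.75,0,0,0,0,40,0.23,-0.8,0,0,0,0,40,0.23,-0.8,0,0,0,0,40,0.155,-0.545,0,0,0,0,40,0,0,0,-1,0,0,40,0,0,0,0,0,0,40,0,0,0,0,0,0,40]'

```text
time: 13.28
ee_pos: [484.1, 3.0, 188.4]
eef_rot: [0.233, 0.97, 0.067, 0.016]
ft_force: [0.5, 1.4, 0.7]
opening: 0.456
grip_force: 0.0
```

Run:
```python
from h import *
s=monitor.observe();R0=R.from_quat(s["eef_rot"]).as_matrix();print(s["ee_pos"],s["time"]);print(R0.round(3))
t=np.array([484.3,3.3,78.9]);print((R0.T@(t-s["ee_pos"])/30).round(3), (R0.T@(np.array([0,0,-1]))).round(3))
```

```text
[484.10650859   3.04403456 188.41413897] 13.275
[[-0.891  0.45   0.062]
 [ 0.454  0.882  0.122]
 [ 0.     0.137 -0.991]]
[-3.000e-03 -4.900e-01  3.618e+00] [-0.    -0.137  0.991]
```

Call:
play_rows --series '[0,-0.07,0.5,0,0,0,40,0,-0.122,0.9,0,0,0,40,0,-0.122,0.9,0,0,0,40,0,-0.095,0.7,0,0,0,40,0,-0.04,0.3,0,0,0,40,0,0,0,0,0,0,40,0,0,0,0,0,0,40]'

```text
time: 14.15
ee_pos: [485.1, 3.8, 89.2]
eef_rot: [0.232, 0.97, 0.068, 0.017]
ft_force: [-0.1, -1.0, -0.5]
opening: 0.454
grip_force: 0.0
```

Call:
play_rows --series '[0,-0.014,0.1,0,0,0,40,0,-0.014,0.1,0,0,0,40,0,-0.014,0.1,0,0,0,40,0,0,0,0,0,0,40,0,0,0,0,0,0,40]'

```text
time: 14.78
ee_pos: [484.4, 3.7, 79.5]
eef_rot: [0.233, 0.97, 0.068, 0.016]
ft_force: [-0.1, -0.2, -0.0]
opening: 0.455
grip_force: 0.0
```

Now I'll close on the rim.

Call:
play_rows --series '[0,0,0,0,0,0,25,0,0,0,0,0,0,18,0,0,0,0,0,0,10,0,0,0,0,0,0,10,0,0,0,0,0,0,10]'

```text
time: 15.4
ee_pos: [483.8, 2.4, 79.2]
eef_rot: [0.232, 0.97, 0.066, 0.016]
ft_force: [-4.1, -7.6, 0.4]
opening: 0.155
grip_force: 29.9
```

Call:
play_rows --series '[0,-0.04,0,0,0,0,10,0,0,0,0,0,0,10,0.076,0.001,0,0,-0.035,0.248,10,0.076,0.001,0,0,-0.035,0.248,10,0.076,0.001,0,0,-0.035,0.248,10,0,0,0,0,0,0,10]'

```text
time: 16.15
ee_pos: [477.8, 5.9, 79.3]
eef_rot: [0.284, 0.956, 0.066, 0.02]
ft_force: [-1.0, -3.7, -2.9]
opening: 0.151
grip_force: 29.9
```

```bash
cat > ang.py <<'E'
from h import *
s=monitor.observe();Rm=R.from_quat(s["eef_rot"]).as_matrix();d=s["ee_pos"]-[514.1,61.8,0]
a=np.degrees(np.arctan2(d[1],d[0]));f=s["ft_force"];u=np.array([np.cos(np.radians(a)),np.sin(np.radians(a))])
print("t",s["time"],"TCP ang",a.round(2),"r",np.hypot(*d[:2]).round(1),"yaw",(np.degrees(np.arctan2(Rm[1,0],Rm[0,0]))-270).round(2),"radial F",(f[:2]@u).round(1),"ccw F",(f[:2]@[-u[1],u[0]]).round(1),"Fz",f[2].round(1),"Mz",s["moment"][2].round(2))
E
python3 ang.py
```

```text
t 16.15 TCP ang -123.01 r 66.7 yaw -123.07 radial F 3.7 ccw F 1.1 Fz -2.9 Mz -0.03
```

Call:
play_rows --series '[0.087,0.001,0,0,-0.039,0.278,10,0.087,0.001,0,0,-0.039,0.278,10,0.087,0.001,0,0,-0.039,0.278,10,0.087,0.001,0,0,-0.039,0.278,10,0.087,0.001,0,0,-0.039,0.278,10,0.087,0.001,0,0,-0.039,0.278,10]'

```text
time: 16.9
ee_pos: [465.9, 15.8, 79.3]
eef_rot: [0.395, 0.916, 0.064, 0.028]
ft_force: [1.6, -3.8, -4.4]
opening: 0.155
grip_force: 29.8
```

```bash
python3 ang.py
python3 - <<'E'
from h import *
s=monitor.observe();i=vision.snapshot("wrist");cv2.imwrite("pics/w5.png",i)
cv2.imwrite("pics/w5c.png",cv2.resize(i,(800,600),interpolation=cv2.INTER_CUBIC))
C=np.array([514.1,61.8])
for a in(62.5-19.5,62.5): print(a,(proj("wrist",np.r_[C+42*np.array([np.cos(np.radians(a)),np.sin(np.radians(a))]),70],s)/.7).round(0))
for a in(-142.2-19.5,): print("mark",(proj("wrist",np.r_[C+72*np.array([np.cos(np.radians(a)),np.sin(np.radians(a))]),76],s)/.7).round(0))
E
```

```text
t 16.9 TCP ang -136.35 r 66.6 yaw -136.61 radial F 1.5 ccw F 3.9 Fz -4.4 Mz -0.11
43.0 [[647. 350.]]
62.5 [[648. 319.]]
mark [[399. 295.]]
```

View pics/w5c.png

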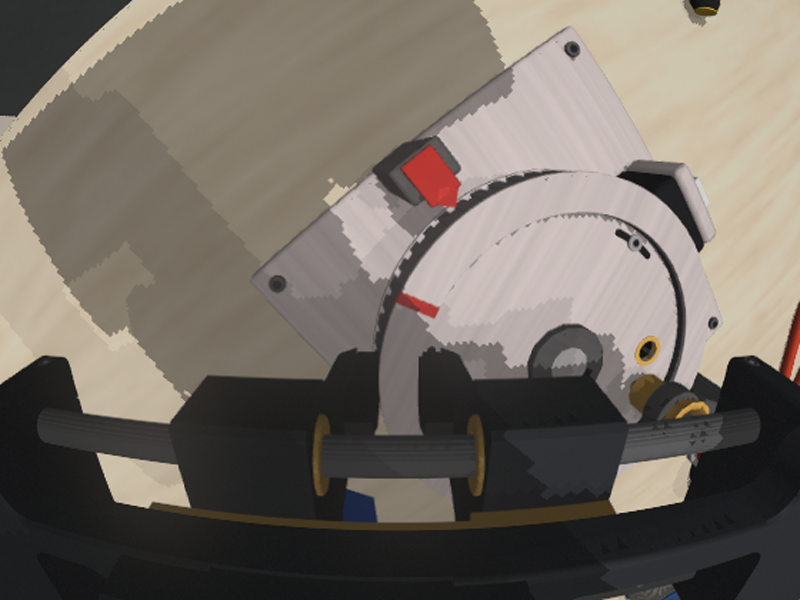

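The view shows the mark at (399,296) and the hole at (648,349), both where a 19.5° turn predicts, so the rim is following the gripper. About 21° remain.

Call:
play_rows --series '[0.087,0.001,0,0,-0.039,0.278,10,0.087,0.001,0,0,-0.039,0.278,10,0.087,0.001,0,0,-0.039,0.278,10,0.087,0.001,0,0,-0.039,0.278,10,0.087,0.001,0,0,-0.039,0.278,10,0.087,0.001,0,0,-0.039,0.278,10,0,0,0,0,0,0,10]'

```text
time: 17.82
ee_pos: [456.4, 28.7, 79.3]
eef_rot: [0.498, 0.864, 0.061, 0.035]
ft_force: [4.2, -1.3, -6.7]
opening: 0.151
grip_force: 29.7
```

```bash
python3 ang.py
```

```text
t 17.825 TCP ang -150.14 r 66.5 yaw -149.93 radial F -2.9 ccw F 3.2 Fz -6.7 Mz -0.22
```

Call:
play_rows --series '[0.039,0,0.02,0,-0.017,0.124,10,0.039,0,0,0,-0.017,0.124,10,0.039,0,0,0,-0.017,0.124,10,0.039,0,0,0,-0.017,0.124,10,0,0,0,0,0,0,10]'

```text
time: 18.45
ee_pos: [454.5, 32.6, 79.2]
eef_rot: [0.528, 0.846, 0.059, 0.037]
ft_force: [-1.3, -4.3, 5.1]
opening: 0.152
grip_force: 30.2
```

```bash
python3 ang.py
```

```text
t 18.45 TCP ang -153.9 r 66.4 yaw -153.95 radial F 3.1 ccw F 3.3 Fz 5.1 Mz -0.13
```

Call:
play_rows --series '[0.029,0,-0.01,0,-0.013,0.093,10,0,0,0,0,0,0,10]'

```text
time: 18.7
ee_pos: [454.1, 33.4, 79.2]
eef_rot: [0.534, 0.843, 0.059, 0.037]
ft_force: [2.3, -3.9, 2.4]
opening: 0.149
grip_force: 30.0
```

```bash
python3 ang.py
```

```text
t 18.7 TCP ang -154.69 r 66.4 yaw -154.71 radial F -0.4 ccw F 4.5 Fz 2.4 Mz -0.16
```

Call:
play_rows --series '[0.029,0,0,0,-0.013,0.093,10,0,0,0,0,0,0,10]'

```text
time: 18.95
ee_pos: [453.7, 34.2, 79.2]
eef_rot: [0.539, 0.839, 0.059, 0.038]
ft_force: [2.5, -2.7, 1.4]
opening: 0.154
grip_force: 30.0
```

```bash
python3 ang.py
```

```text
t 18.95 TCP ang -155.43 r 66.4 yaw -155.46 radial F -1.2 ccw F 3.5 Fz 1.4 Mz -0.15
```

```bash
cat >> ang.py <<'E'
i=vision.snapshot("scene").astype(int);p=proj("scene",[[553,77.5,132],[553,77.5,122]])
b,g,r_=np.moveaxis(i,2,0);m=((r_>g+50)&(r_>b+50));m[:160]=0;m[215:]=0;m[:,:245]=0;m[:,280:]=0
y,x=np.nonzero(m);print("head px",len(x),x.mean().round(1) if len(x) else 0,y.mean().round(2) if len(x) else 0,"pred up/home",p.round(1).tolist())
E
python3 ang.py
```

```text
t 18.95 TCP ang -155.43 r 66.4 yaw -155.46 radial F -1.2 ccw F 3.5 Fz 1.4 Mz -0.15
head px 0 0 0 pred up/home [[260.0, 187.6], [260.2, 190.9]]
```

Call:
play_rows --series '[0.029,0,0,0,-0.013,0.093,10,0,0,0,0,0,0,10]'

```text
time: 19.25
ee_pos: [453.4, 35.0, 79.2]
eef_rot: [0.545, 0.836, 0.059, 0.038]
ft_force: [4.1, -2.7, 0.0]
opening: 0.15
grip_force: 30.0
```

```bash
python3 ang.py
```

```text
t 19.25 TCP ang -156.23 r 66.4 yaw -156.21 radial F -2.7 ccw F 4.1 Fz 0.0 Mz -0.14
head px 0 0 0 pred up/home [[260.0, 187.6], [260.2, 190.9]]
```

Call:
play_rows --series '[0.029,0.01,0,0,-0.013,0.093,10,0,0,0,0,0,0,10]'

```text
time: 19.55
ee_pos: [453.1, 35.9, 79.2]
eef_rot: [0.55, 0.832, 0.058, 0.038]
ft_force: [2.8, -3.1, 1.0]
opening: 0.153
grip_force: 30.0
```

```bash
sed -i '/scene/,$d' ang.py; python3 ang.py
```

```text
t 19.55 TCP ang -156.98 r 66.3 yaw -156.95 radial F -1.3 ccw F 3.9 Fz 1.0 Mz -0.19
```

Call:
play_rows --series '[0.029,0,0,0,-0.013,0.093,10,0,0,0,0,0,0,10]'

```text
time: 19.8
ee_pos: [452.7, 36.7, 79.2]
eef_rot: [0.556, 0.828, 0.058, 0.039]
ft_force: [3.4, -3.2, 0.9]
opening: 0.153
grip_force: 30.0
```

```bash
python3 ang.py
```

```text
t 19.8 TCP ang -157.76 r 66.3 yaw -157.71 radial F -1.9 ccw F 4.3 Fz 0.9 Mz -0.17
```

Call:
play_rows --series '[0.027,0,0,0,-0.012,0.087,10,0,0,0,0,0,0,10]'

```text
time: 20.05
ee_pos: [452.4, 37.4, 79.2]
eef_rot: [0.561, 0.825, 0.058, 0.039]
ft_force: [3.2, -2.7, 0.8]
opening: 0.155
grip_force: 30.0
```

```bash
python3 ang.py
```

```text
t 20.05 TCP ang -158.44 r 66.3 yaw -158.41 radial F -2.0 ccw F 3.7 Fz 0.8 Mz -0.19
```

Call:
play_rows --series '[0.027,0,0,0,-0.012,0.087,10,0,0,0,0,0,0,10]'

```text
time: 20.3
ee_pos: [452.1, 38.2, 79.2]
eef_rot: [0.566, 0.822, 0.058, 0.039]
ft_force: [3.8, -2.7, 2.5]
opening: 0.153
grip_force: 30.0
```

```bash
python3 ang.py
```

```text
t 20.3 TCP ang -159.15 r 66.3 yaw -159.11 radial F -2.6 ccw F 3.9 Fz 2.5 Mz -0.19
```

Call:
play_rows --series '[0.027,0,0,0,-0.012,0.087,10,0,0,0,0,0,0,10]'

```text
time: 20.55
ee_pos: [451.9, 38.8, 79.2]
eef_rot: [0.571, 0.818, 0.057, 0.04]
ft_force: [4.3, -3.5, 0.7]
opening: 0.155
grip_force: 30.0
```

```bash
python3 ang.py
cat > mk.py <<'E'
from h import *
C=np.array([514.1,61.8])
def comps(i):
    b,g,r=np.moveaxis(i.astype(int),2,0);m=((r>g+60)&(r>b+60)).astype(np.uint8);N,l,st,c=cv2.connectedComponentsWithStats(m)
    return [(st[q],c[q],np.argwhere(l==q)[:,::-1]) for q in range(1,N) if st[q,4]>15]
import sys
s=monitor.observe();i=vision.snapshot("wrist");cv2.imwrite("pics/"+sys.argv[1],i)
for st,c,px in comps(i):
    p=at("wrist",c,76,s);d=p[:2]-C
    if np.hypot(*d)<120: print(st,c.round(1),"r",np.hypot(*d).round(1),"ang",np.degrees(np.arctan2(d[1],d[0])).round(1))
print("head pred",proj("wrist",[[553,77.5,142],[553,77.5,132]],s).round(1).tolist())
E
python3 mk.py w6.png
```

```text
t 20.55 TCP ang -159.66 r 66.3 yaw -159.81 radial F -2.8 ccw F 4.8 Fz 0.7 Mz -0.17
[ 230  168   45   38 1035] [252.3 187.2] r 87.0 ang 172.6
[277 205  31  18 243] [292.1 213.2] r 65.0 ang 175.4
[488 262  19  27 320] [497.1 275.1] r 89.2 ang 4.1
head pred [[537.3, 302.1], [523.3, 291.9]]
```

Run:
```python
from h import *
import pickle
s=monitor.observe()
for z in(111,121,132,142):
    t=np.linspace(0,6.28,40);q=proj("wrist",np.c_[553+8.5*np.cos(t),77.5+8.5*np.sin(t),0*t+z],s);print(z,q.min(0).round(0),q.max(0).round(0))
i=cv2.imread("pics/w6.png")[250:310,470:540].astype(int)
b,g,r=np.moveaxis(i,2,0);m=((r>g+30)&(r>b+30));print("\n".join("".join("#" if v else "." for v in row[::1]) for row in m[::2]))
s1=pickle.load(open("s1.pkl","rb"));j=cv2.imread("pics/w1.png").astype(int);b,g,r=np.moveaxis(j,2,0);m=((r>g+60)&(r>b+60));m[:165]=0;m[200:]=0;m[:,:180]=0;m[:,210:]=0
y,x=np.nonzero(m);d=at("wrist",(x.mean(),y.mean()),76,s1)[:2]-[514.1,61.8];print(len(x),np.hypot(*d),np.degrees(np.arctan2(d[1],d[0])))
```

```text
111 [484. 258.] [507. 287.]
121 [497. 266.] [520. 297.]
132 [511. 276.] [535. 308.]
142 [525. 285.] [549. 318.]
......................................................................
...........................##.........................................
........................###########...................................
....................####..............................................
...................##.................................................
.................##...................................................
................#.............########................................
..............#...........###########.................................
............##..........#############.................................
............#.........##############..................................
...........#.........##############...................................
..........#.........###############...................................
.........#.........###############....................................
..................################...............................
[... 535 characters left out ...]
......................................
......................................................................
......................................................................
......................................................................
......................................................................
......................................................................
......................................................................
......................................................................
......................................................................
0 nan nan<stdin>:9: RuntimeWarning: Mean of empty slice.
  ret = ret.dtype.type(ret / rcount)
```

```bash
python3 - <<'E'
from h import *
import pickle
# pose at w5: TCP from reading at t=16.9
s={"ee_pos":np.array([465.9,15.8,79.3]),"eef_rot":np.array([.395,.916,.064,.028])}
for z in(111,121,132,142):
    t=np.linspace(0,6.28,40);q=proj("wrist",np.c_[553+8.5*np.cos(t),77.5+8.5*np.sin(t),0*t+z],s);print(z,q.min(0).round(0),q.max(0).round(0))
i=cv2.imread("pics/w5.png")[260:330,470:540].astype(int)
b,g,r=np.moveaxis(i,2,0);m=((r>g+30)&(r>b+30));print("\n".join("".join("#" if v else "." for v in row[::1]) for row in m[::2]))
E
python3 ang.py
```

```text
111 [473. 287.] [496. 314.]
121 [484. 296.] [508. 324.]
132 [497. 307.] [522. 336.]
142 [509. 317.] [535. 348.]
......................................................................
......................................................................
......................................................................
......................................................................
......................................................................
......................................................................
......................................................................
......................................................................
......................................................................
......................................................................
......................................................................
..............#########...............................................
...........##############.............................................
........############..####.......................................
[... 877 characters left out ...]
...................................................
......................................................................
......................................................................
..................##..................................................
..................##..................................................
......................................................................
......................................................................
......................................................................
......................................................................
t 20.6 TCP ang -159.66 r 66.3 yaw -159.8 radial F -1.7 ccw F 5.3 Fz 1.2 Mz -0.15
```

The wrist image now shows the head's lower edge only about 8 px from the brass rim. I predicted about 8 px for home and about 21 px for a standing pin. The rim force is rising too (3.7 to 5.3 N), so the pin appears to have dropped. I'll release and retreat.

Call:
play_rows --series '[0,0,0,0,0,0,20,0,0,0,0,0,0,35,0,0,0,0,0,0,40,0,0,0,0,0,0,40,0,0.04,-0.3,0,0,0,40,0,0.1,-0.7,0,0,0,40,0,0.14,-1,0,0,0,40,0,0.14,-1,0,0,0,40,0,0.1,-0.7,0,0,0,40,0,0,0,1,0,0,40,0,0,0,0,0,0,40,0,0,0,0,0,0,40]'

```text
time: 22.1
ee_pos: [451.3, 39.2, 190.8]
eef_rot: [0.572, 0.82, 0.001, -0.0]
ft_force: [0.2, 0.7, 0.1]
opening: 0.457
grip_force: 0.0
```

Run:
```python
from h import *
s=monitor.observe();i=vision.snapshot("wrist");cv2.imwrite("pics/w7.png",i);print(s["time"],s["ee_pos"],s["ft_force"])
C=np.array([514.1,61.8])
b,g,r=np.moveaxis(i.astype(int),2,0);m=((r>g+60)&(r>b+60)).astype(np.uint8);N,l,st,c=cv2.connectedComponentsWithStats(m)
for q in range(1,N):
    p=at("wrist",c[q],76,s);d=p[:2]-C
    if st[q,4]>15 and np.hypot(*d)<150: print(st[q],c[q].round(1),"r",np.hypot(*d).round(1),"ang",np.degrees(np.arctan2(d[1],d[0])).round(1))
for z in(111,121,132,142):
    t=np.linspace(0,6.28,40);q=proj("wrist",np.c_[553+8.5*np.cos(t),77.5+8.5*np.sin(t),0*t+z],s);print(z,q.min(0).round(0),q.max(0).round(0))
for n in("scene","top"):
    i=vision.snapshot(n).astype(int);b,g,r=np.moveaxis(i,2,0);m=((r>g+50)&(r>b+50)).astype(np.uint8);N,l,st,c=cv2.connectedComponentsWithStats(m)
    for k in((553,77.5,121.5),(553,77.5,131.5)):
        u=proj(n,k)[0];print(n,k,u.round(1),[(st[q].tolist(),c[q].round(1).tolist()) for q in range(1,N) if st[q,4]>5 and np.hypot(*(c[q]-u))<15])
```

```text
22.1 [451.33761557  39.20794493 190.83563724] [0.1582088  0.73249497 0.13519678]
[252 144  26  21 337] [264.6 154.6] r 87.1 ang 172.6
[280 165  17  12  79] [287.8 170.6] r 65.0 ang 175.2
[413 208  30  29 614] [427.7 221.6] r 68.7 ang 6.5
111 [411. 205.] [431. 226.]
121 [416. 209.] [437. 231.]
132 [422. 213.] [443. 236.]
142 [428. 218.] [450. 241.]
scene (553, 77.5, 121.5) [260.2 191.1] [([258, 189, 6, 8, 17], [261.6, 193.2])]
scene (553, 77.5, 131.5) [260.  187.8] [([258, 189, 6, 8, 17], [261.6, 193.2])]
top (553, 77.5, 121.5) [263.5 219.5] []
top (553, 77.5, 131.5) [263.4 219. ] []
```

```bash
python3 -c "
from station import ticket
print(ticket.finish_job())"
```

```text
the job is handed in; nothing more can be done
None
```

The job is handed in: the lock pin is in the guide bush and, judging by the wrist and scene images after release, fully home in the pulley, with the mark about 3° from the pointer, no excess force seen in any reading, and about 22 s used.

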